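Pin the saddle clamp shut with the mallet

ROBOT

A 6-joint arm with a two-finger parallel gripper is mounted at the origin on the work surface. World frame = base frame: x ahead of the robot, y to its left, z up, the work surface at z = 0. Lengths are in mm, angles in rad, forces in N, time in s.
With the tool pointing down it reaches from about 350 to 875 mm from the base axis. Payload 4.2 kg.
Tool frame: the origin (TCP) lies midway between the tips of the shut fingers; the grasp point (between the pads) lies 19 mm behind it; z points along the fingers, y is the line along which they close (so a half turn about z gives the same grasp; the last joint's range is limited). The gripper opens to 85 mm and grips with 20 to 120 N. Pads are 22 mm wide; open, the fingers measure 114 mm over their backs; the gripper's body (76 mm by 85 mm) begins 54 mm behind the grasp point. The pads swing forward as they close: fully open they stand 13 mm farther back than shut.
Start: joints at [-0.999, 0.385, 0.008, 0, -1.194, -0.259], TCP at [192.343, -594.646, 231.312] pointing down, gripper open.
Joint ranges: [-3.14, 3.14], [-1.21, 2.06], [-1.07, 1.41], [-3.16, 2.05], [-2.99, -0.16], [-3.1, 3.1]. Speed limits (rad/s): [2.79, 2.79, 3.14, 3.14, 3.14, 3.14].

INTERFACE

Orientations are given as a unit quaternion [x, y, z, w].
In Python, from bench import sensors, get_image, camera_params, job_done gives the robot as it stands.
- The arm moves only by the tool servo_tool, never from a script. Its argument "motion" is a list of rows, each an object with "travel": the shift along the tool's x, y, z as a fraction of full scale, a list of three; "rot": the turn, a rotation vector about the tool's x, y, z as a fraction of full scale, a list of three; "hand": the opening, from 0 (shut) to 1 (fully open). In form: [{"travel": [x, y, z], "rot": [wx, wy, wz], "hand": hand}, ...]. A call has 1 to 10 rows; each row shifts and turns the commanded pose from where the row before left it, along the tool's axes as they then stand; what a row does not reach is not made up. Full scale, the value 1, is 25 cm for a shift and 360 degrees for a turn. A row lasts 1/12 s, in which the tool goes at most 41.7 mm and 7.16 degrees, less where a joint would pass 70% of its speed; a pose out of reach is approached as far as the arm can. A call with a number of a shift or a turn outside -1 to 1 is refused whole. A call with a gripper value outside its range is refused whole. The fingers move at their own pace and stop on an object; the grip force is fixed at half the most. Time passes only in rows, so rows that do not move let the fingers close. It gives the time, the measured TCP pose, the force, the opening and the grip force at its end, in the units of the state.
- sensors.read_state(): the state, without advancing time (a new reading comes with each control period).
- get_image(name): name is "side" or "top"; returns (picture, depth): 400x640x3 uint8, red, green, blue; 400x640 float32, mm along the optical axis (not along the pixel's ray), 0 where there is no reading.
- camera_params(name): a dict with "camera_matrix" (3x3 intrinsics, pixels), "R" (3x3) and "t" (3): a world point X has camera coordinates R X + t. Camera axes: x right, y down, z forward; pixel columns grow to the right and rows downward; lengths in mm; the calibration is good to about 2 mm. A picture is of the moment at which its call begins. camera_params takes no time and is no camera call.
- job_done(): hands the job in; it is judged then, once.
The state is a dict: "clock": time; "joints": joint angles; "joint_vel": joint speeds; "joint_efforts": joint torques, N m; "position": TCP position; "ee_rot": TCP orientation; "contact_force": force on the tool from outside, world axes, zero at the start; "wrist_torque": the same for the moment, N m; "gripper_width": finger opening in mm; "grasp_force": force on a finger pad.
Only numpy, scipy, OpenCV 4.12 (cv2) and the standard library are available. Lean on these libraries where they do the work, as an engineer would, in place of code of your own. Each camera call takes 0.05 s, during which the arm holds its last target. There are 200 camera calls.

TASK

A shaft is loaded in the saddle clamp. Swing the clamp's bar fully shut over it, then knock the bar's spring pin down with the rubber mallet until its head is fully home on the boss, and put the mallet back in its rest as you found it. Never drive or touch the pin with the gripper, keep the shaft in its cradle and leave the other things on the bench where they are.

Things in the scene. Friction and masses are not known exactly. Their poses are not given: they have to be found in the camera images.
- clamp: grey cast saddle clamp fixed to the bench; base plate 90 (x) x 210 (y) x 12 mm. Origin: centre of the base's underside. A cradle in its middle holds the shaft, a hinge post stands at y = +60 mm and a square pin post (top 62 mm up) at y = -50 mm. Its z is up.
- bar_hinge (a point): the bar's hinge axis, at clamp (0, +60, 67) mm, parallel to the clamp's x. The clamp bar is a flat steel bar 32 mm wide (clamp x), 10 mm thick, 165 mm long from the hinge to its free end; it swings about this axis up towards the hinge side (the clamp's +y)
- bar (a joint): angle of the clamp bar, rad: 0 = shut (level, over the shaft, pointing to the clamp's -y, top face 72 mm above the bench), growing as it is raised; it starts raised at 0.75 to 1.2. The hinge is stiff (about 0.35 N m) and stays where it is left
- bar_tab (a point): middle of the bar's plain end tab, on the bar's upper (outer) face, 147 mm from the hinge; the place to push or to take hold of the bar. Axes: x across the bar, y back along it to the hinge, z out of its upper face
- pin (a joint): how far the locking pin has been driven down, m: 0 = standing proud, 0.016 = home, head seated on the boss. It is a spring (split) pin that is carried in the bar: it resists with about 7 N and stays where it is driven; it starts at 0 to 0.004
- pin_top (a point): centre of the top of the pin's round head, 18 mm across and 6 mm thick, 110 mm from the hinge in the middle of the bar; with the bar shut it is 99 mm above the bench at pin 0 and 83 mm when home (a boss 26 mm across under it rises 10 mm above the bar). z points out of the bar along the pin
- mallet_grip (a point): rubber mallet: point in the middle of the handle, near the balance, where to grip it. The mallet starts standing on one striking face, handle level in its rest. Head: upright black cylinder 42 mm across, 80 mm high between its two flat faces; its axis is at +58 mm on this point's x. Handle: wooden, 24 mm wide (y), 20 mm high (z), its far end at -157 mm on x, its middle 40 mm above the lower face. Mass about 0.35 kg. Axes: x towards the head, z up
- rest: wooden mallet rest fixed to the bench, 30 (x) x 60 (y) x 50 mm, with a notch 36 mm wide open at the top and running along x, notch floor 30 mm up. Origin: centre of its underside. At the start the grip point is at (112, 0, 40) mm in its frame, the head standing on the bench at (170, 0)
- shaft_center (a point): centre of the steel shaft, 30 mm across and 120 mm long, lying in the cradle along the clamp's x, its centre 45 mm above the bench
- bolt_tin: bystander: open round tin of bolts, 100 mm across, 42 mm high; origin under its middle, or where it lies
- oil_pan: bystander: round dark pan, 110 mm across, 35 mm high; origin under its middle, or where it lies
- u_clamp: bystander: U-bolt clamp, plate 60 x 75 mm with two U-bars, 50 mm high; origin under its middle, or where it lies
- wire_wheel: bystander: wire brush wheel lying flat, 68 mm across, 20 mm high; origin under its middle, or where it lies
- screwdriver: bystander: screwdriver with yellow handle, 200 mm long, lying; origin under its middle, or where it lies
- claw_hammer: bystander: steel claw hammer lying flat, not the tool for this job; origin under its middle, or where it lies
- spray_can: bystander: spray can, 60 mm across, 170 mm tall, standing; origin under its middle, or where it lies
- drill: bystander: cordless drill standing on its battery, about 195 mm tall; origin under its middle, or where it lies
Things that resemble listed ones, but are neither listed nor needed, are in the scene too. Several things have the shape of the clamp; the one meant has the colours described above.

How it is judged (in metres and radians):
On the way, in this order (a step that is already met when the one before it is completed fails the run):
1. the clamp bar is shut (within 0.035 rad) (value of joint bar below 0.035 rad), for 0.2 s.
2. the pin is driven home (at least 14.5 of 16 mm) with the bar shut (value of joint bar below 0.035 rad and value of joint pin above 0.0145 m), for 0.2 s.
At the end, for the whole second after the job is handed in: Bar shut (0.035 rad), pin home (14.5 of 16 mm), mallet still, on its face, handle in the notch (grip point within 35 mm along, 40 mm across, 6 mm in height of its start; tilt 0.1, heading 0.35 rad), shaft in its cradle (20 mm along, 6 mm across, 5 mm in height) (all of step 2 and x of mallet_grip in the frame of rest between 0.077 and 0.147 m and y of mallet_grip in the frame of rest between -0.04 and 0.04 m and z of mallet_grip in the frame of rest between 0.034 and 0.046 m and angle between mallet_grip's own z axis and vertical below 0.1 rad and angle between the x axis of mallet_grip and the x axis of rest, either way round below 0.35 rad and x of shaft_center in the frame of clamp between -0.02 and 0.02 m and y of shaft_center in the frame of clamp between -0.006 and 0.006 m and z of shaft_center in the frame of clamp between 0.04 and 0.05 m and linear speed of mallet below 0.02 m/s); the robot touches nothing.
It fails at once if the gripper or arm touches the pin (over 1.5 N) (contact force between any of the fingers, the arm and pin above 1.5 N).
It fails at once if a bystander is moved by more than 30 mm (distance of any of bolt_tin, oil_pan, u_clamp, wire_wheel, screwdriver, claw_hammer, spray_can, drill from where it was at the start of the episode above 0.03 m).
It also fails if it takes over 54 s, if anything falls off the work surface, if the arm or the gripper's body presses on something with over 40 N, if the wrist force passes 120 N, or if a joint passes its speed limit or range.

## Working session

There is one attempt and no reset: what is moved stays moved. The work goes in short steps, Python scripts to look and compute and a tool call to move; the robot and the scene stay as the last step left them, time stands still between calls to the robot, and variables do not carry over. Pictures are saved under pics/ and viewed, at most 10 in all, crops included, and the job is handed in when it is done.

Besides the shell and the picture viewer there is one more tool, called after "Request:" by a JSON object that holds its "op" and its "data", one argument or row to a line. servo_tool: Moves the arm, as the interface text tells. Its arguments: {"type":"object","properties":{"motion":{"type":"array"}},"required":["motion"]}

```bash
mkdir -p pics; ls
python3 - <<'E'
from bench import sensors,get_image,camera_params
import cv2,numpy as np
for n in("top","side"):
    im,d=get_image(n); cv2.imwrite(f"pics/{n}0.png",im[:,:,::-1]); np.save(f"{n}_d.npy",d)
    p=camera_params(n); print(n,p["camera_matrix"],-np.array(p["R"]).T@p["t"],p["R"])
print(sensors.read_state())
E
```

```text
pics
top [[488.51781904   0.         318.76831346]
 [  0.         488.51781904 196.76388065]
 [  0.           0.           1.        ]] [ 374.61801974  -32.48753873 1751.5173345 ] [[ 0.00610486 -0.99997618 -0.00322139]
 [-0.99296521 -0.00568105 -0.11827011]
 [ 0.11824899  0.00392075 -0.99297624]]
side [[367.7536227    0.         318.13473128]
 [  0.         367.7536227  198.12293071]
 [  0.           0.           1.        ]] [ 87.20178251 656.67514221 840.08386991] [[-0.8146256  -0.57971968  0.0176133 ]
 [-0.40115983  0.54125986 -0.73899158]
 [ 0.41887459 -0.60906721 -0.67348438]]
{'clock': 0.1, 'joints': array([-9.99374211e-01,  3.85497171e-01,  6.75958825e-03, -4.62958775e-04,
       -1.19403880e+00, -2.58597507e-01]), 'joint_vel': array([-0.0006218 , -0.00271828,  0.00132318,  0.00190389, -0.00078422,
       -0.00060606]), 'joint_efforts': array([-6.04081415e-04, -3.93319309e+01,  1.88929904e+01,  4.19799507e+00,
       -2.62123329e-03,  3.61133459e-06]), 'position': array([ 192.19571463, -594.15093669,  230.31513945]), 'ee_rot': array([-1.55690903e-01,  9.87805303e-01,  9.92739321e-04, -2.02283182e-04]), 'contact_force': array([-0.83594062, -0.48794645,  0.8962236 ]), 'wrist_torque': array([ 0.01034362, -0.0270247 , -0.03957724]), 'grasp_force': 0.0, 'gripper_width': 85.106037095131}
```

View pics/top0.png

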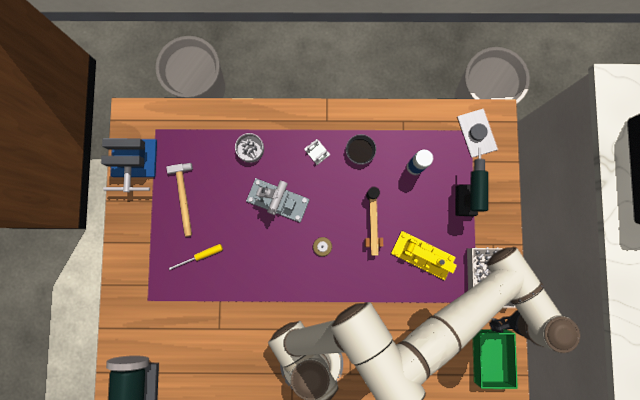

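View pics/side0.png

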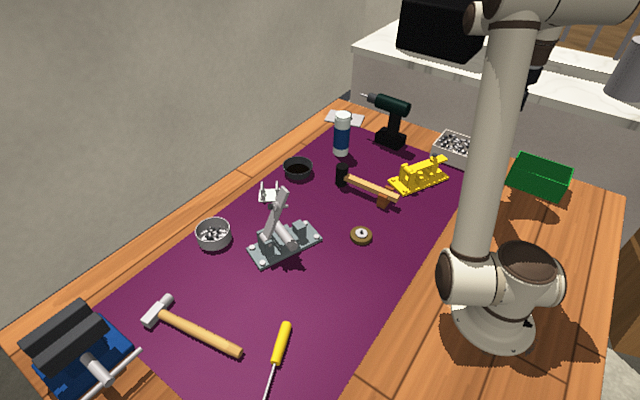

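Top view: grey clamp at about (277,200) with a raised bar, mallet head (373,193), rest (374,243), and a yellow decoy clamp (425,255). Side view: clamp at (285,240), bar raised to about (283,192). Next, a zoomed crop of both.

```bash
cat > h.py <<'E'
import numpy as np
from bench import camera_params
def pt(n,u,v,z=None,d=None):
    p=camera_params(n);K=np.array(p["camera_matrix"]);R=np.array(p["R"]);t=np.array(p["t"])
    r=R.T@np.linalg.solve(K,[u,v,1.]);c=-R.T@t
    return c+r*(d if z is None else (z-c[2])/r[2])
def pix(n,X):
    p=camera_params(n);q=np.array(p["camera_matrix"])@(np.array(p["R"])@np.array(X,float)+p["t"]);return q[:2]/q[2]
E
python3 - <<'E'
import cv2,numpy as np
a=cv2.imread("pics/top0.png")[170:262,236:396]; b=cv2.imread("pics/side0.png")[180:272,240:400]
f=lambda i:cv2.resize(i,None,fx=5,fy=5,interpolation=cv2.INTER_CUBIC)[:,:]
c=lambda i:cv2.resize(i,(800,460),interpolation=cv2.INTER_CUBIC)
cv2.imwrite("pics/ct.png",c(a));cv2.imwrite("pics/cs.png",c(b))
E
```

```text
(no output)
```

View pics/ct.png

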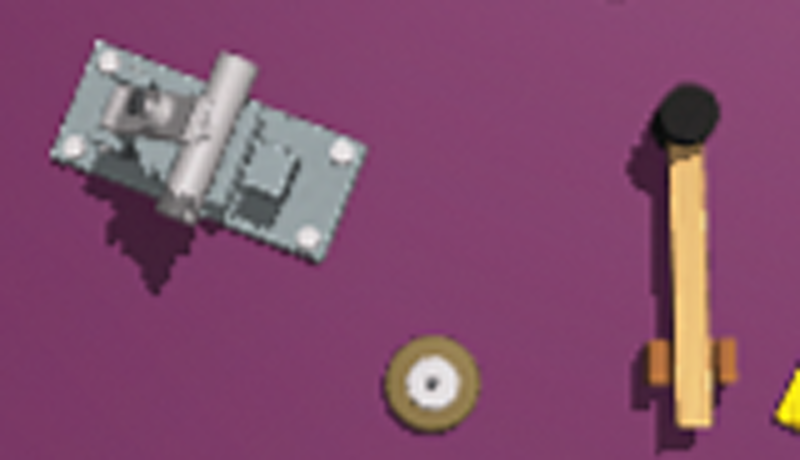

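View pics/cs.png

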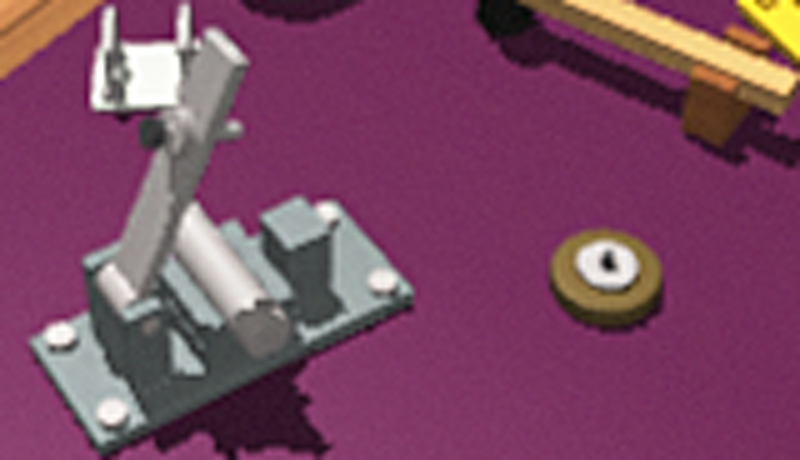

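```bash
cat >> h.py <<'E'
def T(u,v,z): return pt("top",236+u/5,170+v/5,z)
C=np.array([T(97,40,12),T(367,148,12),T(320,262,12),T(50,155,12)])
E
python3 - <<'E'
from h import *
np.set_printoptions(precision=1,suppress=True)
print(C); c=C.mean(0); a=(C[0]+C[3]-C[1]-C[2])/2; yd=a/np.linalg.norm(a); xd=np.array([yd[1],-yd[0],0])
print("clamp",c,"len",np.linalg.norm(a),"y",yd,np.degrees(np.arctan2(yd[1],yd[0])),"x",xd)
h=c+60*yd;h[2]=67
# bar upper-face tip edge corners in side view, intersect with planes x=+-16
cc=np.array(camera_params("side")["t"])
p=camera_params("side");R=np.array(p["R"]);o=-R.T@p["t"]
for (u,v,xo) in((210,30,-16),(245,65,16),(225,48,0)):
  q=pt("side",240+u/5,180+v/5,d=1.);r=q-o
  P=o+r*((h+xo*xd-o)@xd)/(r@xd); e=P-h; print("tip y,z",e@yd,e[2],"ang",np.arctan2(e[2],-e@yd),np.hypot(e[2],e@yd))
print("head",T(688,113,80),"handle end",T(694,425,50),"handle start",T(686,150,50),"rest",T(693,362,50))
# depth
import cv2
d=np.load("top_d.npy")
for u,v in((688,113),(690,270),(150,100),(235,70),(270,165)): 
  U,V=236+u/5,170+v/5; print(u,v,pt("top",U,V,d=d[int(V),int(U)]))
for n in("side",): 
  ds=np.load("side_d.npy")
  for u,v in((215,60),(180,150),(150,220)):
    U,V=240+u/5,180+v/5; X=pt(n,U,V,d=ds[int(V),int(U)])-h; print("bar side",X@xd,X@yd,X[2])
E
```

```text
[[648.6 203.2  12. ]
 [571.3   7.9  12. ]
 [489.4  40.7  12. ]
 [565.  235.1  12. ]]
clamp [568.6 121.7  12. ] len 209.28049696580874 y [0.4 0.9 0. ] 68.58292687204485 x [ 0.9 -0.4  0. ]
tip y,z -52.52462673799229 176.80397735906183 ang 1.2820221328977572 184.44100092969856
tip y,z -88.25888567152941 112.65685637490878 ang 0.9062403376581428 143.11253679624622
tip y,z -68.53408281561758 145.73183713144 ang 1.1312099774487732 161.0425063797831
head [ 589.2 -214.9   80. ] handle end [ 375.6 -220.7   50. ] handle start [ 566.9 -216.5   50. ] rest [ 419.  -220.4   50. ]
688 113 [ 589.5 -215.1   77.8]
690 270 [ 482.3 -217.9   57.3]
150 100 [583.  145.2 179.5]
235 70 [621.4 100.2  52.5]
270 165 [553.7  74.3  59. ]
bar side -3.308794441020169 -60.662620446398655 143.58875753934547
bar side -15.029196911340245 -31.225935762551103 103.65474925715876
bar side -2.4396809091450766 -15.917641634358963 48.34196561884835
```

Request:
{"op": "servo_tool", "data": {
  "motion": [
    {"travel":[0,0,-0.04],"rot":[0,0,-0.0176],"hand":0},
    {"travel":[0,0,-0.04],"rot":[0,0,-0.0176],"hand":0},
    {"travel":[0,0,-0.04],"rot":[0,0,-0.0176],"hand":0},
    {"travel":[0,0,-0.04],"rot":[0,0,-0.0176],"hand":0},
    {"travel":[0,0,-0.04],"rot":[0,0,-0.0176],"hand":0},
    {"travel":[0,0,-0.04],"rot":[0,0,-0.0176],"hand":0},
    {"travel":[0,0,-0.04],"rot":[0,0,-0.0176],"hand":0},
    {"travel":[0,0,0],"rot":[0,0,-0.0176],"hand":0},
    {"travel":[0,0,0],"rot":[0,0,0],"hand":0}
  ]
}}

```text
clock: 0.85
position: [192.4, -594.7, 301.5]
ee_rot: [-0.564, 0.826, -0.0, 0.0]
contact_force: [0.2, -0.3, 0.4]
gripper_width: -0.1
grasp_force: 0.0
```

```bash
cat >> h.py <<'E'
from scipy.spatial.transform import Rotation as Ro
from bench import sensors
a=(C[0]+C[3]-C[1]-C[2])/2; yd=a/np.linalg.norm(a); xd=np.array([yd[1],-yd[0],0]); cl=C.mean(0)*[1,1,0]
def W(x,y,z): return cl+x*xd+y*yd+np.array([0,0,z])
def need(X,yang):
    s=sensors.read_state();R=Ro.from_quat(s["ee_rot"]);d=R.inv().apply(np.array(X)-s["position"])
    y=np.radians(yang);yv=np.array([np.cos(y),np.sin(y),0]);z=np.array([0,0,-1.]);G=Ro.from_matrix(np.c_[np.cross(yv,z),yv,z])
    return np.round(d/250,3),np.round((R.inv()*G).as_rotvec()/2/np.pi,4),np.round(s["position"],1),round(s["clock"],2)
E
python3 - <<'E'
from h import *
print(need(W(0,60,290),158.6),W(0,60,290),sensors.read_state()["joints"])
E
```

```text
(array([-3.456, -0.362,  0.046]), array([-0.0001, -0.    ,  0.0003]), array([ 192.4, -594.7,  301.5]), 0.85) [590.47539647 177.5730263  290.        ] [-9.99397344e-01  3.47879628e-01  1.26983996e-01 -2.16296443e-04
 -1.34944468e+00  6.27911015e-01]
```

Request:
{"op": "servo_tool", "data": {
  "motion": [
    {"travel":[-0.157,-0.0165,0],"rot":[0,0,0],"hand":0},
    {"travel":[-0.157,-0.0165,0],"rot":[0,0,0],"hand":0},
    {"travel":[-0.157,-0.0165,0],"rot":[0,0,0],"hand":0},
    {"travel":[-0.157,-0.0165,0],"rot":[0,0,0],"hand":0},
    {"travel":[-0.157,-0.0165,0],"rot":[0,0,0],"hand":0},
    {"travel":[-0.157,-0.0165,0],"rot":[0,0,0],"hand":0},
    {"travel":[-0.157,-0.0165,0],"rot":[0,0,0],"hand":0},
    {"travel":[-0.157,-0.0165,0],"rot":[0,0,0],"hand":0},
    {"travel":[-0.157,-0.0165,0],"rot":[0,0,0],"hand":0},
    {"travel":[-0.157,-0.0165,0],"rot":[0,0,0],"hand":0}
  ]
}}

```text
clock: 1.68
position: [373.9, -242.2, 300.8]
ee_rot: [-0.562, 0.827, 0.0, -0.0]
contact_force: [0.9, 0.6, -1.1]
gripper_width: 0.1
grasp_force: 0.0
```

Request:
{"op": "servo_tool", "data": {
  "motion": [
    {"travel":[-0.157,-0.0165,0],"rot":[0,0,0],"hand":0},
    {"travel":[-0.157,-0.0165,0],"rot":[0,0,0],"hand":0},
    {"travel":[-0.157,-0.0165,0],"rot":[0,0,0],"hand":0},
    {"travel":[-0.157,-0.0165,0],"rot":[0,0,0],"hand":0},
    {"travel":[-0.157,-0.0165,0],"rot":[0,0,0],"hand":0},
    {"travel":[-0.157,-0.0165,0],"rot":[0,0,0],"hand":0},
    {"travel":[-0.157,-0.0165,0],"rot":[0,0,0],"hand":0},
    {"travel":[-0.157,-0.0165,0],"rot":[0,0,0],"hand":0},
    {"travel":[-0.157,-0.0165,0],"rot":[0,0,0],"hand":0},
    {"travel":[-0.157,-0.0165,0],"rot":[0,0,0],"hand":0}
  ]
}}

```text
clock: 2.52
position: [555.5, 108.1, 300.6]
ee_rot: [-0.562, 0.827, 0.0, -0.001]
contact_force: [-0.4, -0.6, 0.9]
gripper_width: 0.3
grasp_force: 0.0
```

Request:
{"op": "servo_tool", "data": {
  "motion": [
    {"travel":[-0.157,-0.0165,0.02],"rot":[0,0,0],"hand":0},
    {"travel":[-0.157,-0.0165,0.02],"rot":[0,0,0],"hand":0},
    {"travel":[0,0,0],"rot":[0,0,0],"hand":0},
    {"travel":[0,0,0],"rot":[0,0,0],"hand":0}
  ]
}}

```text
clock: 2.85
position: [591.6, 178.0, 288.5]
ee_rot: [-0.563, 0.826, 0.0, -0.002]
contact_force: [-0.9, 0.3, 0.6]
gripper_width: -0.1
grasp_force: 0.0
```

Run:
```python
from h import *
from bench import get_image
import cv2
print(need(W(0,40,240),158.6))
a=get_image("side")[0][120:280,200:400,::-1]
cv2.imwrite("pics/s1.png",cv2.resize(a,None,fx=4,fy=4,interpolation=2)[:600])
```

```text
(array([0.083, 0.003, 0.194]), array([ 0.0005, -0.0006, -0.    ]), array([591.6, 178. , 288.5]), 2.85)
```

View pics/s1.png

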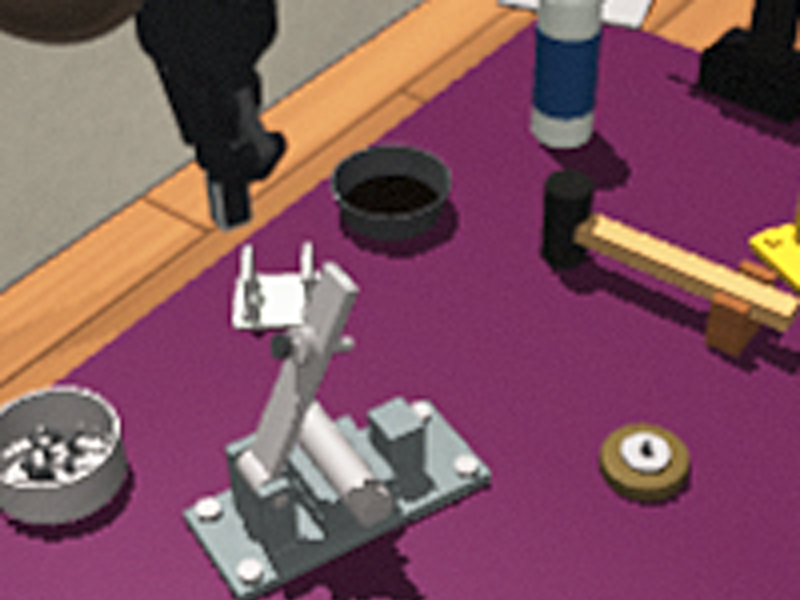

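Request:
{"op": "servo_tool", "data": {
  "motion": [
    {"travel":[0.04,0.001,0.09],"rot":[0,0,0],"hand":0},
    {"travel":[0.04,0.001,0.09],"rot":[0,0,0],"hand":0},
    {"travel":[0.04,0.001,0.09],"rot":[0,0,0],"hand":0},
    {"travel":[0.044,0,0.018],"rot":[0,0,0],"hand":0},
    {"travel":[0.044,0,0.018],"rot":[0,0,0],"hand":0},
    {"travel":[0.037,0,0.018],"rot":[0,0,0],"hand":0},
    {"travel":[0.037,0,0.018],"rot":[0,0,0],"hand":0},
    {"travel":[0,0,0],"rot":[0,0,0],"hand":0}
  ]
}}

```text
clock: 3.57
position: [564.9, 109.3, 206.5]
ee_rot: [-0.563, 0.827, -0.0, 0.0]
contact_force: [-0.2, 0.5, 0.7]
gripper_width: -0.2
grasp_force: 0.0
```

Run:
```python
from h import *
from bench import get_image
import cv2
print(need(W(0,-35.5,183.8),158.6),sensors.read_state()["contact_force"])
a=get_image("side")[0][140:260,220:380,::-1]
cv2.imwrite("pics/s2.png",cv2.resize(a,None,fx=4,fy=4,interpolation=2)[:600])
```

```text
(array([0.091, 0.005, 0.091]), array([-0.0001,  0.0001, -0.0002]), array([564.9, 109.3, 206.5]), 3.57) [-0.18860736  0.46854115  0.72606566]
```

View pics/s2.png

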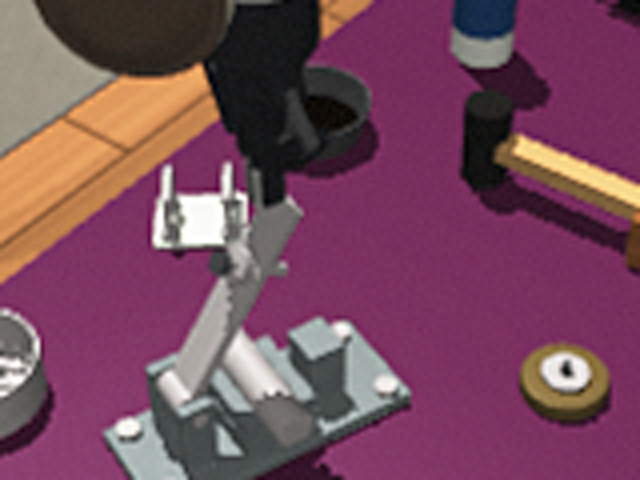

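Request:
{"op": "servo_tool", "data": {
  "motion": [
    {"travel":[0.047,0.003,0.04],"rot":[0,0,0],"hand":0},
    {"travel":[0.047,0.002,0.042],"rot":[0,0,0],"hand":0},
    {"travel":[0.042,0,0.047],"rot":[0,0,0],"hand":0},
    {"travel":[0.042,0,0.047],"rot":[0,0,0],"hand":0},
    {"travel":[0.032,0,0.055],"rot":[0,0,0],"hand":0},
    {"travel":[0.032,0,0.055],"rot":[0,0,0],"hand":0},
    {"travel":[0.02,0,0.06],"rot":[0,0,0],"hand":0},
    {"travel":[0.02,0,0.06],"rot":[0,0,0],"hand":0},
    {"travel":[0,0,0],"rot":[0,0,0],"hand":0}
  ]
}}

```text
clock: 4.37
position: [536.7, 44.8, 102.2]
ee_rot: [-0.563, 0.826, 0.001, -0.002]
contact_force: [-0.3, 0.1, -0.3]
gripper_width: 0.0
grasp_force: 0.0
```

Run:
```python
from h import *
print(need(W(0,-87,72),158.6),sensors.read_state()["contact_force"])
```

```text
(array([ 0.015, -0.007,  0.121]), array([ 0.0007, -0.0005, -0.0002]), array([536.7,  44.8, 102.2]), 4.37) [-0.32904469  0.10960695 -0.3097808 ]
```

Request:
{"op": "servo_tool", "data": {
  "motion": [
    {"travel":[0.008,0,0.04],"rot":[0,0,0],"hand":0},
    {"travel":[0.005,0,0.04],"rot":[0,0,0],"hand":0},
    {"travel":[0.002,0,0.03],"rot":[0,0,0],"hand":0},
    {"travel":[0,0,0.012],"rot":[0,0,0],"hand":0},
    {"travel":[0,0,0.006],"rot":[0,0,0],"hand":0},
    {"travel":[0,0,0],"rot":[0,0,0],"hand":0}
  ]
}}

```text
clock: 4.87
position: [537.1, 42.4, 72.3]
ee_rot: [-0.564, 0.826, -0.0, -0.0]
contact_force: [0.2, -0.7, -0.3]
gripper_width: -0.2
grasp_force: 0.0
```

Run:
```python
from h import *
from bench import get_image
import cv2
print(need(W(0,-87,72),158.6),sensors.read_state()["contact_force"])
a=get_image("side")[0][160:280,220:380,::-1]
cv2.imwrite("pics/s3.png",cv2.resize(a,None,fx=4,fy=4,interpolation=2)[:600])
```

```text
(array([ 0.007, -0.001,  0.001]), array([ 0.    , -0.    ,  0.0001]), array([537.1,  42.4,  72.3]), 4.87) [ 0.16037106 -0.69353759 -0.25975176]
```

View pics/s3.png

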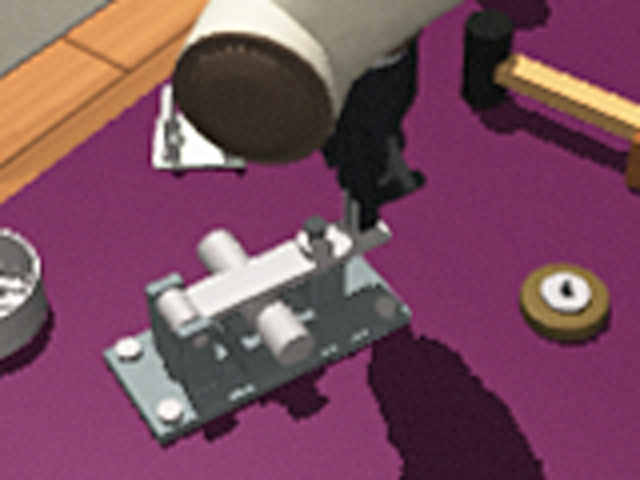

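Bar lies level over the shaft, the pin is clear of the fingers. I'll press a little further until the force confirms the stop.

Request:
{"op": "servo_tool", "data": {
  "motion": [
    {"travel":[0,0,0.008],"rot":[0,0,0],"hand":0},
    {"travel":[0,0,0.008],"rot":[0,0,0],"hand":0},
    {"travel":[0,0,0],"rot":[0,0,0],"hand":0},
    {"travel":[0,0,0],"rot":[0,0,0],"hand":0}
  ]
}}

```text
clock: 5.25
position: [537.7, 42.4, 71.9]
ee_rot: [-0.564, 0.826, -0.001, 0.001]
contact_force: [-6.8, 0.5, 19.3]
gripper_width: 0.0
grasp_force: 9.9
```

Request:
{"op": "servo_tool", "data": {
  "motion": [
    {"travel":[0,0,-0.06],"rot":[0,0,0],"hand":0},
    {"travel":[0,0,-0.12],"rot":[0,0,0],"hand":0},
    {"travel":[0,0,-0.12],"rot":[0,0,0],"hand":0},
    {"travel":[0,0,-0.12],"rot":[0,0,0.0187],"hand":0.5},
    {"travel":[0,0,0],"rot":[0,0,0.0187],"hand":1},
    {"travel":[0,0,0],"rot":[0,0,0.0187],"hand":1},
    {"travel":[0,0,0],"rot":[0,0,0.0187],"hand":1},
    {"travel":[0,0,0],"rot":[0,0,0.0187],"hand":1},
    {"travel":[0,0,0],"rot":[0,0,0.0187],"hand":1},
    {"travel":[0,0,0],"rot":[0,0,0.0187],"hand":1}
  ]
}}

```text
clock: 6.08
position: [537.2, 42.3, 173.5]
ee_rot: [-0.184, 0.983, 0.0, 0.0]
contact_force: [0.1, -0.9, -0.1]
gripper_width: 83.4
grasp_force: 0.0
```

Request:
{"op": "servo_tool", "data": {
  "motion": [
    {"travel":[0,0,0],"rot":[0,0,0.0187],"hand":1},
    {"travel":[0,0,0],"rot":[0,0,0.0187],"hand":1},
    {"travel":[0,0,0],"rot":[0,0,0.0187],"hand":1},
    {"travel":[0,0,0],"rot":[0,0,0],"hand":1}
  ]
}}

```text
clock: 6.42
position: [537.2, 42.3, 173.4]
ee_rot: [-0.01, 1.0, 0.0, 0.0]
contact_force: [0.3, 1.2, 0.7]
gripper_width: 85.7
grasp_force: 0.0
```

Run:
```python
from h import *
print(need([546,-216.2,130],91.5))
print(W(0,-50,99))
```

```text
(array([-0.014, -1.035,  0.173]), array([ 0.    ,  0.0001, -0.0009]), array([537.2,  42.3, 173.4]), 6.42)
[550.30843378  75.16885105  99.        ]
```

Request:
{"op": "servo_tool", "data": {
  "motion": [
    {"travel":[-0.002,-0.148,0],"rot":[0,0,0],"hand":1},
    {"travel":[-0.002,-0.148,0],"rot":[0,0,0],"hand":1},
    {"travel":[-0.002,-0.148,0],"rot":[0,0,0],"hand":1},
    {"travel":[-0.002,-0.148,0],"rot":[0,0,0],"hand":1},
    {"travel":[-0.002,-0.148,0],"rot":[0,0,0],"hand":1},
    {"travel":[-0.002,-0.148,0],"rot":[0,0,0],"hand":1},
    {"travel":[-0.002,-0.148,0],"rot":[0,0,0],"hand":1},
    {"travel":[0,0,0.06],"rot":[0,0,0],"hand":1},
    {"travel":[0,0,0.06],"rot":[0,0,0],"hand":1},
    {"travel":[0,0,0],"rot":[0,0,0],"hand":1}
  ]
}}

```text
clock: 7.25
position: [544.2, -217.0, 140.1]
ee_rot: [-0.011, 1.0, 0.001, -0.003]
contact_force: [-1.1, -0.6, 0.7]
gripper_width: 85.3
grasp_force: 0.0
```

Run:
```python
from h import *
from bench import get_image
import cv2
print(need([546,-216.2,21],91.5))
a=get_image("side")[0][130:250,290:450,::-1]
b=get_image("top")[0][140:260,300:460,::-1]
cv2.imwrite("pics/s4.png",cv2.resize(np.hstack([a,b]),None,fx=2.5,fy=2.5,interpolation=2))
```

```text
(array([-0.01 ,  0.002,  0.477]), array([ 0.0003, -0.0009, -0.0006]), array([ 544.2, -217. ,  140.1]), 7.25)
```

View pics/s4.png

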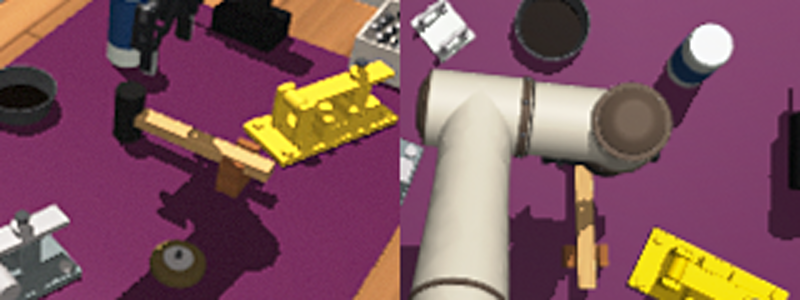

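The gripper is above the handle near the head and the grey bar stays shut. Descending to grip.

Request:
{"op": "servo_tool", "data": {
  "motion": [
    {"travel":[-0.004,0.002,0.12],"rot":[0,0,0],"hand":1},
    {"travel":[0,0,0.12],"rot":[0,0,0],"hand":1},
    {"travel":[0,0,0.12],"rot":[0,0,0],"hand":1},
    {"travel":[0,0,0.08],"rot":[0,0,0],"hand":1},
    {"travel":[0,0,0.03],"rot":[0,0,0],"hand":1},
    {"travel":[0,0,0],"rot":[0,0,0],"hand":1},
    {"travel":[0,0,0],"rot":[0,0,0],"hand":0},
    {"travel":[0,0,0],"rot":[0,0,0],"hand":0},
    {"travel":[0,0,0],"rot":[0,0,0],"hand":0},
    {"travel":[0,0,0],"rot":[0,0,0],"hand":0}
  ]
}}

```text
clock: 8.18
position: [548.4, -216.2, 27.4]
ee_rot: [-0.011, 1.0, -0.0, 0.001]
contact_force: [0.5, 1.0, -0.2]
gripper_width: 38.8
grasp_force: 0.0
```

Request:
{"op": "servo_tool", "data": {
  "motion": [
    {"travel":[0,0,0],"rot":[0,0,0],"hand":0},
    {"travel":[0,0,0],"rot":[0,0,0],"hand":0},
    {"travel":[0,0,0],"rot":[0,0,0],"hand":0}
  ]
}}

```text
clock: 8.43
position: [548.2, -216.1, 27.1]
ee_rot: [-0.012, 1.0, -0.0, 0.001]
contact_force: [-1.0, 2.8, 5.1]
gripper_width: 22.8
grasp_force: 60.5
```

Request:
{"op": "servo_tool", "data": {
  "motion": [
    {"travel":[0,0,-0.03],"rot":[0,0,0],"hand":0},
    {"travel":[0,0,-0.08],"rot":[0,0,0],"hand":0},
    {"travel":[0,0,-0.12],"rot":[0,0,0],"hand":0},
    {"travel":[0,0,-0.12],"rot":[0,0,0],"hand":0},
    {"travel":[0,0,-0.12],"rot":[0,0,0],"hand":0},
    {"travel":[0.01,0.06,-0.08],"rot":[0,0,0],"hand":0},
    {"travel":[0.02,0.1,-0.03],"rot":[0,0,0],"hand":0},
    {"travel":[0.02,0.12,0],"rot":[0,0,0],"hand":0},
    {"travel":[0.02,0.12,0],"rot":[0,0,0],"hand":0},
    {"travel":[0.02,0.12,0],"rot":[0,0,0],"hand":0}
  ]
}}

```text
clock: 9.27
position: [520.2, -85.7, 170.0]
ee_rot: [-0.01, 1.0, 0.0, -0.001]
contact_force: [0.6, 0.0, -4.6]
gripper_width: 23.0
grasp_force: 59.4
```

Request:
{"op": "servo_tool", "data": {
  "motion": [
    {"travel":[0.02,0.12,0],"rot":[0,0,0],"hand":0},
    {"travel":[0.02,0.12,0],"rot":[0,0,0],"hand":0},
    {"travel":[0.02,0.12,0],"rot":[0,0,0],"hand":0},
    {"travel":[0.006,0.12,0],"rot":[0,0,0],"hand":0},
    {"travel":[0,0.1,0],"rot":[0,0,0],"hand":0},
    {"travel":[0,0.06,0],"rot":[0,0,0],"hand":0},
    {"travel":[0,0,0],"rot":[0,0,0],"hand":0},
    {"travel":[0,0,0],"rot":[0,0,0],"hand":0}
  ]
}}

```text
clock: 9.93
position: [500.8, 73.3, 170.0]
ee_rot: [-0.012, 1.0, -0.0, -0.001]
contact_force: [-0.5, -0.6, -4.3]
gripper_width: 22.8
grasp_force: 59.6
```

Run:
```python
from h import *
from bench import get_image
import cv2
print(need([509.3,74,150],91.3),sensors.read_state()["contact_force"])
a=get_image("side")[0][110:270,220:420,::-1]
cv2.imwrite("pics/s5.png",cv2.resize(a,None,fx=3,fy=3,interpolation=2))
```

```text
(array([-0.034,  0.002,  0.08 ]), array([-0.0001, -0.0004,  0.0002]), array([500.8,  73.3, 170. ]), 9.93) [-0.4960452  -0.61059186 -4.28186799]
```

View pics/s5.png

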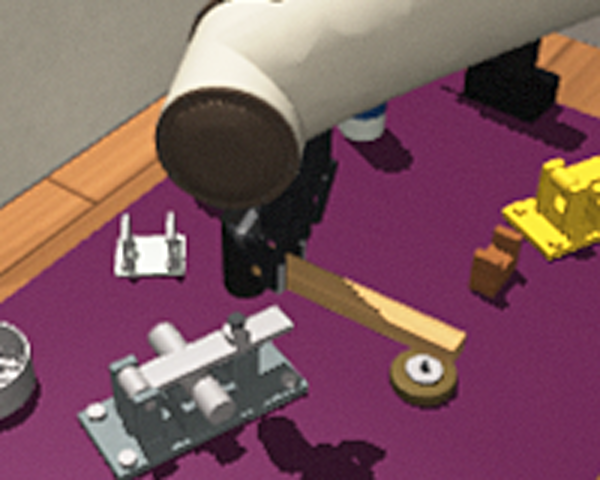

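Run:
```python
from h import *
f=lambda X:(pix("side",X)-[220,110])*3
print("pin99",f([550.3,75.2,99]),"pin83",f([550.3,75.2,83]),"face",f([541.8,74.5,143]), "face near rim y+21",f([541.8-10,74.5+18,143]))
print(pt("side",220+238/3,110+318/3,99))
```

```text
pin99 [238.34598063 314.03988718] pin83 [238.62306023 325.86342995] face [245.34974161 283.57924143] face near rim y+21 [242.07923716 299.05529344]
[547.33119783  79.59267217  99.        ]
```

Request:
{"op": "servo_tool", "data": {
  "motion": [
    {"travel":[-0.034,0.002,0],"rot":[0,0,0],"hand":0},
    {"travel":[0,0,0.06],"rot":[0,0,0],"hand":0},
    {"travel":[0,0,0.06],"rot":[0,0,0],"hand":0},
    {"travel":[0,0,0.04],"rot":[0,0,0],"hand":0},
    {"travel":[0,0,0],"rot":[0,0,0],"hand":0},
    {"travel":[0,0,0.03],"rot":[0,0,0],"hand":0},
    {"travel":[0,0,0.03],"rot":[0,0,0],"hand":0},
    {"travel":[0,0,0],"rot":[0,0,0],"hand":0}
  ]
}}

```text
clock: 10.65
position: [511.5, 73.6, 115.9]
ee_rot: [-0.011, 1.0, 0.0, 0.001]
contact_force: [0.2, -0.3, -3.8]
gripper_width: 22.7
grasp_force: 59.8
```

Request:
{"op": "servo_tool", "data": {
  "motion": [
    {"travel":[0,0,0.016],"rot":[0,0,0],"hand":0},
    {"travel":[0,0,0.012],"rot":[0,0,0],"hand":0},
    {"travel":[0,0,0],"rot":[0,0,0],"hand":0},
    {"travel":[0,0,0],"rot":[0,0,0],"hand":0}
  ]
}}

```text
clock: 10.98
position: [511.3, 73.8, 109.7]
ee_rot: [-0.011, 1.0, 0.0, 0.001]
contact_force: [-1.6, -1.8, 3.9]
gripper_width: 23.2
grasp_force: 60.6
```

Request:
{"op": "servo_tool", "data": {
  "motion": [
    {"travel":[0,0,0.01],"rot":[0,0,0],"hand":0},
    {"travel":[0,0,0.01],"rot":[0,0,0],"hand":0},
    {"travel":[0,0,0],"rot":[0,0,0],"hand":0}
  ]
}}

```text
clock: 11.23
position: [510.2, 73.6, 107.4]
ee_rot: [-0.012, 1.0, -0.0, 0.0]
contact_force: [-11.0, -1.0, 24.0]
gripper_width: 22.7
grasp_force: 64.3
```

Request:
{"op": "servo_tool", "data": {
  "motion": [
    {"travel":[0,0,-0.04],"rot":[0,0,0],"hand":0},
    {"travel":[0,0,-0.1],"rot":[0,0,0],"hand":0},
    {"travel":[0,0,-0.1],"rot":[0,0,0],"hand":0},
    {"travel":[0,-0.06,-0.04],"rot":[0,0,0],"hand":0},
    {"travel":[-0.019,-0.11,0],"rot":[0,0,0],"hand":0},
    {"travel":[-0.019,-0.12,0],"rot":[0,0,0],"hand":0},
    {"travel":[-0.019,-0.12,0],"rot":[0,0,0],"hand":0},
    {"travel":[-0.019,-0.12,0],"rot":[0,0,0],"hand":0},
    {"travel":[-0.019,-0.12,0],"rot":[0,0,0],"hand":0},
    {"travel":[0,0,0],"rot":[0,0,0],"hand":0}
  ]
}}

```text
clock: 12.07
position: [537.5, -91.9, 172.3]
ee_rot: [-0.009, 1.0, -0.0, -0.001]
contact_force: [0.3, 0.7, -4.5]
gripper_width: 22.8
grasp_force: 60.8
```

Run:
```python
from h import *
from bench import get_image
import cv2
np.set_printoptions(precision=1,suppress=True)
print(need([548.2,-216.1,170],91.3),sensors.read_state()["contact_force"])
im,d=get_image("side")
a=im[190:260,240:360,::-1]
a=cv2.resize(a,None,fx=6.6,fy=6.6,interpolation=2)
b=cv2.resize(im[130:250,290:450,::-1],None,fx=1,fy=1)
a[:120,-160:]=b
cv2.imwrite("pics/s6.png",a)
for z in(83,86,99): print(z,(pix("side",[550.3,75.2,z])-[240,190])*6.6)
g=cv2.cvtColor(im,cv2.COLOR_RGB2GRAY); print(g[206:230,294:306])
u,v=pix("side",[550.3,75.2,83]); 
for k in range(-8,5): 
  V=int(round(v))+k; print(k,pt("side",round(u),V,d=d[V,int(round(u))]))
```

```text
(array([-0. , -0.5,  0. ]), array([-0., -0., -0.]), array([537.5, -91.9, 172.3]), 12.07) [ 0.3  0.7 -4.5]
83 [393.  188.9]
86 [392.9 184.1]
99 [392.4 162.9]
[[ 78  83  79  77  80  81  82  77  80  78  80  78]
 [ 82  83  79  80  81  79  79  78  79  80  80  78]
 [ 79  82  79  83  77  81  81  78  83  78  81  77]
 [ 78  80  82  82  80  81  81  81  79  79  79  78]
 [ 81  83  80  81  82  82  80  80  80  79  79  77]
 [ 81  77  81  83  81  82  81  80  80  80  82  82]
 [ 77  83  82  80  82  79  80  79  79  80  79  78]
 [ 79  81  80  78  82  79  82  81  78  73  72  70]
 [ 82  79  80  79  80  78  76  77  72  74  95 138]
 [ 79  74  68  64  76  79  63  73 102 150 195 221]
 [ 73  90 150 172 132 148 164 181 194 230 242 237]
 [ 90 149 215 217 152 172 214 246 245 237 234 233]
 [140 215 164  79  86  81  89 162 232 235 234 232]
 [193 242 126  85  88  92  83 113 195 237 236 234]
 [207 237 190  71  81  79  81 164 211 201 239 234]
 [196 188 225 168 182 184 173 191 184 157 246 239]
 [213 112 165 227 235 235 220 138  70 173 254 243]
 [236 174  80  93  97  94  98  96  88 165 240 203]
 [241 233 149  90  95  99 105 110 104 128 143  95]
 [237 245 239 182 183 155 108 109 116 105  91  87]
 [241 245 251 249 231 189 109 104  95  86  76  61]
 [245 241 228 178 119  93  98  94  75  70  80  79]
 [214 162 110  94  95  93  83  83  80  73  73  79]
 [103 102  93  87  85  82  76  74  78  75  72  78]]
-8 [620.3 -16.    1.3]
-7 [618.5 -13.7  -0.4]
-6 [614.4  -8.3   1.6]
-5 [611.7  -4.9   1.4]
-4 [609.4  -1.9   0.6]
-3 [605.4   3.4   2.7]
-2 [554.1  68.2  81.6]
-1 [550.3  73.   83.7]
0 [548.4  75.5  82.9]
1 [546.3  78.3  82.3]
2 [543.5  81.8  82.8]
3 [540.9  85.2  83.2]
4 [540.3  86.2  80.3]
```

View pics/s6.png

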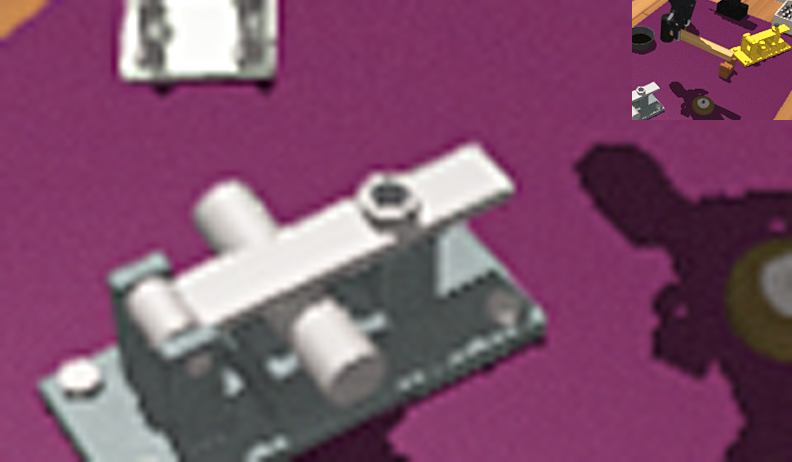

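Pin head sits flush on the boss (depth 83 mm, crop about (390,195)), the bar is shut and the shaft is in its cradle. Now the mallet goes back.

Request:
{"op": "servo_tool", "data": {
  "motion": [
    {"travel":[0,-0.12,0],"rot":[0,0,0],"hand":0},
    {"travel":[0,-0.12,0],"rot":[0,0,0],"hand":0},
    {"travel":[0,-0.12,0],"rot":[0,0,0],"hand":0},
    {"travel":[0,-0.09,0],"rot":[0,0,0],"hand":0},
    {"travel":[0,-0.04,0],"rot":[0,0,0],"hand":0},
    {"travel":[0,0,0],"rot":[0,0,0],"hand":0},
    {"travel":[0,0,0.1],"rot":[0,0,0],"hand":0},
    {"travel":[0,0,0.1],"rot":[0,0,0],"hand":0},
    {"travel":[0,0,0.1],"rot":[0,0,0],"hand":0},
    {"travel":[0,0,0],"rot":[0,0,0],"hand":0}
  ]
}}

```text
clock: 12.95
position: [536.2, -208.3, 93.0]
ee_rot: [-0.011, 1.0, 0.002, -0.006]
contact_force: [-0.9, 0.5, -6.2]
gripper_width: 23.2
grasp_force: 60.8
```

Run:
```python
from h import *
print(need([548.2,-216.1,27],91.3))
```

```text
(array([-0.051, -0.033,  0.263]), array([ 0.0006, -0.0019, -0.0001]), array([ 536.2, -208.3,   93. ]), 12.95)
```

Request:
{"op": "servo_tool", "data": {
  "motion": [
    {"travel":[-0.04,-0.03,0.02],"rot":[0,0,0],"hand":0},
    {"travel":[0,0,0],"rot":[0,0,0],"hand":0},
    {"travel":[0,0,0],"rot":[0,0,0],"hand":0},
    {"travel":[0,0,0],"rot":[0,0,0],"hand":0}
  ]
}}

```text
clock: 13.28
position: [551.0, -217.3, 94.7]
ee_rot: [-0.012, 1.0, 0.0, 0.0]
contact_force: [-0.5, -1.0, -3.5]
gripper_width: 22.8
grasp_force: 60.9
```

Run:
```python
from h import *
print(need([548.2,-216.1,27],91.3))
```

```text
(array([0.011, 0.005, 0.271]), array([0.    , 0.0001, 0.0001]), array([ 551. , -217.3,   94.7]), 13.28)
```

Request:
{"op": "servo_tool", "data": {
  "motion": [
    {"travel":[0.01,0.005,0.07],"rot":[0,0,0],"hand":0},
    {"travel":[0,0,0.07],"rot":[0,0,0],"hand":0},
    {"travel":[0,0,0.07],"rot":[0,0,0],"hand":0},
    {"travel":[0,0,0.03],"rot":[0,0,0],"hand":0},
    {"travel":[0,0,0],"rot":[0,0,0],"hand":0},
    {"travel":[0,0,0],"rot":[0,0,0],"hand":0}
  ]
}}

```text
clock: 13.78
position: [548.6, -216.8, 34.5]
ee_rot: [-0.012, 1.0, -0.0, 0.0]
contact_force: [1.1, 0.5, -4.9]
gripper_width: 22.7
grasp_force: 60.9
```

Request:
{"op": "servo_tool", "data": {
  "motion": [
    {"travel":[0,0,0.012],"rot":[0,0,0],"hand":0},
    {"travel":[0,0,0.01],"rot":[0,0,0],"hand":0},
    {"travel":[0,0,0],"rot":[0,0,0],"hand":0},
    {"travel":[0,0,0],"rot":[0,0,0],"hand":0}
  ]
}}

```text
clock: 14.12
position: [549.5, -217.1, 29.6]
ee_rot: [-0.012, 1.0, -0.0, 0.001]
contact_force: [1.5, 0.2, -0.5]
gripper_width: 23.3
grasp_force: 61.4
```

Request:
{"op": "servo_tool", "data": {
  "motion": [
    {"travel":[0,0,0.006],"rot":[0,0,0],"hand":0},
    {"travel":[0,0,0.006],"rot":[0,0,0],"hand":0},
    {"travel":[0,0,0],"rot":[0,0,0],"hand":0}
  ]
}}

```text
clock: 14.37
position: [549.3, -217.0, 26.7]
ee_rot: [-0.012, 1.0, -0.0, 0.001]
contact_force: [0.8, 1.6, 4.2]
gripper_width: 22.9
grasp_force: 62.1
```

Request:
{"op": "servo_tool", "data": {
  "motion": [
    {"travel":[0,0,0],"rot":[0,0,0],"hand":0.3},
    {"travel":[0,0,0],"rot":[0,0,0],"hand":0.6},
    {"travel":[0,0,0],"rot":[0,0,0],"hand":1},
    {"travel":[0,0,0],"rot":[0,0,0],"hand":1},
    {"travel":[0,0,0],"rot":[0,0,0],"hand":1},
    {"travel":[0,0,0],"rot":[0,0,0],"hand":1},
    {"travel":[0,0,-0.08],"rot":[0,0,0],"hand":1},
    {"travel":[0,0,-0.12],"rot":[0,0,0],"hand":1},
    {"travel":[0,0,-0.12],"rot":[0,0,0],"hand":1},
    {"travel":[0,0,-0.12],"rot":[0,0,0],"hand":1}
  ]
}}

```text
clock: 15.2
position: [547.8, -216.8, 136.2]
ee_rot: [-0.011, 1.0, 0.0, -0.001]
contact_force: [0.4, -0.0, -0.4]
gripper_width: 85.4
grasp_force: 0.0
```

Request:
{"op": "servo_tool", "data": {
  "motion": [
    {"travel":[0,0,-0.12],"rot":[0,0,0],"hand":1},
    {"travel":[0,-0.15,0],"rot":[0,0,0],"hand":1},
    {"travel":[0,-0.15,0],"rot":[0,0,0],"hand":1},
    {"travel":[0.05,-0.15,0],"rot":[0,0,0],"hand":1},
    {"travel":[0.05,-0.15,0],"rot":[0,0,0],"hand":1},
    {"travel":[0,0,0],"rot":[0,0,0],"hand":1},
    {"travel":[0,0,0],"rot":[0,0,0],"hand":1}
  ]
}}

```text
clock: 15.78
position: [525.3, -369.3, 164.7]
ee_rot: [-0.009, 1.0, 0.0, -0.0]
contact_force: [-0.4, 0.5, 0.1]
gripper_width: 85.5
grasp_force: 0.0
```

Run:
```python
from h import *
from bench import get_image
import cv2
np.set_printoptions(precision=1,suppress=True)
im,d=get_image("top")
hsv=cv2.cvtColor(im,cv2.COLOR_RGB2HSV)
old=cv2.imread("pics/top0.png");oh=cv2.cvtColor(old,cv2.COLOR_BGR2HSV)
D=cv2.absdiff(im[:,:,::-1],old).max(2)
print("diff px in mallet box",(D[180:262,355:395]>40).sum(), "clamp base/tin etc", (D[130:180,230:380]>40).sum())
for h in(oh,hsv):
  m=cv2.inRange(h,(8,80,150),(22,255,255));m[:180]=0;m[262:]=0;m[:,:355]=0;m[:,395:]=0
  ys,xs=np.nonzero(m);r=cv2.minAreaRect(np.c_[xs,ys].astype(np.float32));print("handle",len(xs),r)
  k=cv2.inRange(h,(0,0,0),(180,255,45));k[:180]=0;k[203:]=0;k[:,:360]=0;k[:,388:]=0
  ys,xs=np.nonzero(k);print("head",len(xs),xs.mean(),ys.mean())
od=np.load("top_d.npy")
for u,v in((373,193),(373,205),(374,220),(374,235),(374,250)): print(d[v,u],od[v,u])
```

```text
diff px in mallet box 2631 clamp base/tin etc 253
handle 418 ((373.00421142578125, 228.541015625), (51.280513763427734, 24.369749069213867), 70.11483764648438)
head 115 372.2260869565217 193.28695652173914
handle 0 ((0.0, 0.0), (0.0, 0.0), 0.0)
head 34 369.0882352941176 192.52941176470588
1240.7653 1680.1276
1202.5465 1711.0416
1168.1222 1705.1614
1136.7002 1700.6932
1114.3289 1686.0474
```

Run:
```python
from h import *
from bench import get_image
import cv2
im,d=get_image("side");im=im[:,:,::-1]
old=cv2.imread("pics/side0.png");od=np.load("side_d.npy")
for n,I in(("old",old),("new",im)):
  h=cv2.cvtColor(I,cv2.COLOR_BGR2HSV)
  m=cv2.inRange(h,(8,60,120),(24,255,255));b=np.zeros_like(m);b[165:212,340:402]=m[165:212,340:402]
  k=cv2.inRange(h,(0,0,0),(180,255,50));kk=np.zeros_like(k);kk[160:190,332:352]=k[160:190,332:352]
  for q in(b,kk):
    ys,xs=np.nonzero(q);print(n,len(xs),xs.mean().round(1),ys.mean().round(1),xs.min(),xs.max(),ys.min(),ys.max())
D=cv2.absdiff(im,old).max(2)>40
print("mallet diff",D[160:212,332:402].sum())
for nm,(x0,x1,y0,y1) in dict(tin=(193,232,212,250),pan=(280,318,153,182),can=(330,352,108,158),wheel=(347,375,223,247),uc=(255,272,175,205)).items(): print(nm,D[y0:y1,x0:x1].sum())
for u,v in((341,167),(360,183),(375,188),(390,193)): print(d[v,u],od[v,u])
```

```text
old 542 377.5 186.1 345 401 165 202
old 294 341.8 173.9 335 351 160 189
new 604 379.5 185.0 345 401 165 200
new 271 341.7 173.7 336 351 160 189
mallet diff 545
tin 0
pan 0
can 0
wheel 129
uc 6
1241.8733 1248.1371
1228.9839 1233.6105
1215.2568 1210.3867
1197.8003 1196.4608
```

Request:
{"op": "servo_tool", "data": {
  "motion": [
    {"travel":[0.02,0,-0.1],"rot":[0,0,0],"hand":1},
    {"travel":[0.1,0,-0.1],"rot":[0,0,0],"hand":1},
    {"travel":[0.13,-0.08,-0.06],"rot":[0,0,0],"hand":1},
    {"travel":[0.13,-0.09,0],"rot":[0,0,0],"hand":1},
    {"travel":[0.13,-0.09,0],"rot":[0,0,0],"hand":1},
    {"travel":[0.13,-0.09,0],"rot":[0,0,0],"hand":1},
    {"travel":[0.13,-0.09,0],"rot":[0,0,0],"hand":1},
    {"travel":[0.13,-0.09,0],"rot":[0,0,0],"hand":1},
    {"travel":[0.13,-0.09,0],"rot":[0,0,0],"hand":1},
    {"travel":[0.1,-0.09,0],"rot":[0,0,0],"hand":1}
  ]
}}

```text
clock: 16.72
position: [247.1, -550.9, 230.9]
ee_rot: [-0.012, 1.0, -0.0, 0.0]
contact_force: [0.9, -0.1, 0.3]
gripper_width: 85.7
grasp_force: 0.0
```

Request:
{"op": "servo_tool", "data": {
  "motion": [
    {"travel":[0.12,-0.09,0],"rot":[0,0,0],"hand":1},
    {"travel":[0.08,-0.09,0],"rot":[0,0,0],"hand":1},
    {"travel":[0,0,0],"rot":[0,0,0],"hand":1},
    {"travel":[0,0,0],"rot":[0,0,0],"hand":1}
  ]
}}

```text
clock: 17.05
position: [199.2, -597.2, 229.8]
ee_rot: [-0.011, 1.0, 0.0, -0.0]
contact_force: [-0.6, -0.3, -0.2]
gripper_width: 85.4
grasp_force: 0.0
```

Run:
```python
from h import *
from bench import get_image
import cv2
for cam,boxes in(("top",dict(head=(362,386,182,203),handle=(364,384,203,258),wheel=(308,336,233,260),screw=(165,225,240,272),hammer=(163,195,160,238),tin=(232,266,130,165),uc=(302,332,138,166),pan=(343,378,135,168),can=(402,436,148,182))),("side",dict(mallet=(332,402,160,212),wheel=(347,375,223,247),can=(330,352,108,158),drill=(360,412,90,150)))):
  im,d=get_image(cam);im=im[:,:,::-1]
  old=cv2.imread(f"pics/{cam}0.png");D=cv2.absdiff(im,old).max(2)>40
  for n,(x0,x1,y0,y1) in boxes.items(): print(cam,n,D[y0:y1,x0:x1].sum(),D[y0:y1,x0:x1].size)
  od=np.load(f"{cam}_d.npy")
  for u,v in(((373,193),(373,205),(374,220),(374,235),(374,250)) if cam=="top" else ((341,167),(360,183),(375,188),(390,193))): print(d[v-1:v+2,u-1:u+2].mean(),od[v-1:v+2,u-1:u+2].mean())
  if cam=="top":
   for I in(old,im):
    h=cv2.cvtColor(I,cv2.COLOR_BGR2HSV)
    m=cv2.inRange(h,(12,80,170),(22,200,255));b=np.zeros_like(m);b[198:258,366:382]=m[198:258,366:382]
    ys,xs=np.nonzero(b);f=np.polyfit(ys,xs,1);print("handle",len(xs),xs.mean(),ys.mean(),ys.max(),f)
    k=cv2.inRange(h,(0,0,0),(180,255,45));b=np.zeros_like(k);b[182:203,362:386]=k[182:203,362:386];ys,xs=np.nonzero(b);print("head",len(xs),xs.mean(),ys.mean())
print(sensors.read_state()["position"])
```

```text
top head 41 504
top handle 226 1100
top wheel 0 756
top screw 0 1920
top hammer 0 2496
top tin 0 1190
top uc 0 840
top pan 0 1155
top can 0 1156
1682.6276 1684.7562
1707.438 1710.3088
1703.3458 1702.3253
1696.9629 1697.5613
1689.5593 1690.1157
handle 378 373.4920634920635 229.06349206349208 254 [2.17962003e-02 3.68499350e+02]
head 115 372.2260869565217 193.28695652173914
handle 381 374.2834645669291 228.94225721784778 254 [9.07407785e-03 3.72206025e+02]
head 116 373.3189655172414 193.04310344827587
side mallet 233 3640
side wheel 0 672
side can 0 1100
side drill 0 3120
1245.4426 1245.1285
1237.7983 1234.6118
1214.5878 1212.5851
1196.6007 1196.7573
[ 200.41613944 -596.33364618  230.24378474]
```

```bash
python3 -c "
from bench import job_done
print(job_done())"
```

```text
the job is handed in; nothing more can be done
None
```

I handed the job in with the bar shut, the pin head measured at its home height, and the mallet back in its rest within about 4 mm of where it started; the final judgement was not shown.

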